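Open the label printer's battery bay with the release pin

TASK

The portable label printer lying face down in its cradle needs a new battery. Take the release pin out of the wooden stand, reach through the pocket in the battery cover to hold the recessed latch button down, and with the same pin push the cover out gently until it meets its stop; then put the pin back upright in the hole it came from. Feel your way, as the printer does not lie exactly in its cradle: do not press or push hard on the cover or the button, and leave everything else on the bench where it is.

Things in the scene. Friction and masses are not known exactly. Their poses are not given: they have to be found in the camera images.
- cradle: Low aluminium cradle fixed to the bench, 236 x 158 mm, with cleats and a soft dark foam bed; a grey label printer (190 x 92 x 46 mm) lies face down in it. Origin: centre of its underside, on the bench; x = printer's long axis. The printer lies loosely seated: up to 3 mm off along x, 8 mm along y, 0.012 rad in yaw, its upper face 62 to 74 mm above the bench. This offset is not measured: feel or see it.
- pocket_nominal (a point): Point fixed to the cradle (its axes too) where the centre of the pocket's mouth in the shut cover would be if the printer lay centred, 68 mm above the bench; the true pocket is off by the printer's seating. The pocket goes right through the 6 mm cover: 13 mm along x, 9 mm along y, straight walls. Under the cover is the hollow bay, clear down to 15 mm below the face all along the pocket's travel.
- flat_nominal (a point): Point fixed to the cradle, 22 mm to +x of pocket_nominal: there the cover's face is flat and bare, good for touching to feel its height (the whole face is level).
- cover (a joint): Battery cover: black plate 105 x 60 x 6 mm, flush with the printer's upper face, from 55 mm to -x to 50 mm to +x of the pocket's centre, with low ridges at its -x end. Value in m: 0 shut, 0.042 out against its end stop. It slides along the cradle's -x, over the printer's end, with 1.5 N of friction or a little more, and stays where left. Until the latch is down it has 0.5 mm of play.
- latch (a joint): Spring latch button, 7 mm (y) wide, filling the pocket along x and running 2 mm on under its -x lip: flat top 2.5 mm below the cover's face. Value in m: 0 up, 0.0048 down on its solid stop; 3 N to start, 8.8 N at the stop. The cover is free with it 3.6 mm or more down. It stays in place as the cover slides: trapped under the plate after about 2 mm; the pin, pushing the pocket's -x wall, leaves it after 4 to 5 mm.
- release_pin: Pin tool upright in the wooden stand: square dark steel handle 13 x 13 x 52 mm on a 15 mm round collar 4 mm thick; below it a round-ended steel pin 5 mm thick, 28 mm long. About 60 g. Origin: the pin's tip; z up along the tool, x and y square to the handle's flats, about the stand's axes. Collar at z = 28 to 32 mm, handle z = 32 to 84 mm.
- stand: Wooden tool stand fixed to the bench, 56 (x) x 170 (y) x 40 mm tall. Origin: centre of its underside. The release pin stands in the middle hole; two black-handled drivers are fixed in it at y = -55 and +55 mm, up to 88 mm above the bench; other holes are shallow marks. Room to grip the tool with the fingers on its +x and -x sides.
- stand_hole (a point): Centre of the mouth of the stand's middle hole, on its upper face, 40 mm above the bench; 9 mm wide, 34 mm deep. The tool stands in it with its collar resting on the stand.
- battery_pack: Spare battery pack, black, 88 x 50 x 18 mm, lying on the bench. Origin: centre of its underside. A bystander.
- stapler: Hand stapler, 32 x 137 x 44 mm, on the bench. Origin: centre of its underside. A bystander.
- tape_roll: Roll of brown parcel tape lying flat, 66 mm wide, 48 mm tall. Origin: centre of its underside. A bystander.
- jar_a: Filled glass jar, 69 mm wide, 112 mm tall, standing behind the cradle, the nearer of two. Origin: centre of its underside. A bystander.

How it is judged (in metres and radians):
On the way, in this order (a step that is already met when the one before it is completed fails the run):
1. the release pin is lifted out of the stand (z of release_pin in the frame of stand_hole above 0.01 m), for 0.1 s.
2. the latch button is held down by the pin, far enough to free the cover (value of joint latch above 0.0036 m and contact force between release_pin and latch above 2 N), for 0.1 s.
3. the cover is pushed out by the pin to its stop (value of joint cover above 0.039 m and contact force between the fingers and cover below 0.5 N), for 0.05 s.
At the end, for the whole second after the job is handed in: the cover is out against its stop (at least 39 of its 42 mm) and at rest; the release pin stands in the stand's middle hole, its tip within 5 mm of the hole's axis and at least 25 mm below the stand's upper face (collar down to within 3 mm), upright to 0.1 rad and at rest (value of joint cover above 0.039 m and velocity of joint cover below 0.003 m/s and horizontal distance between release_pin and stand_hole below 0.005 m and z of release_pin in the frame of stand_hole below -0.025 m and angle between release_pin's own z axis and vertical below 0.1 rad and linear speed of release_pin below 0.01 m/s); the robot touches nothing.
It fails at once if the pin bears on the cover with more than 22 N (pressing or pushing) (contact force between release_pin and cover above 22 N).
It fails at once if the pin bears on the latch button with more than 15 N (contact force between release_pin and latch above 15 N).
It fails at once if the gripper itself presses on the cover or button (contact force between the fingers and cover above 2 N or contact force between the fingers and latch above 2 N).
It fails at once if a bystander is moved by more than 20 mm (distance of any of battery_pack, stapler, tape_roll, jar_a from where it was at the start of the episode above 0.02 m).
It also fails if it takes over 72 s, if anything falls off the work surface, if the arm or the gripper's body presses on something with over 40 N, if the wrist force passes 120 N, or if a joint passes its speed limit or range.

ROBOT

A 6-joint arm with a two-finger parallel gripper is mounted at the origin on a cart in front of the work surface, level with it; the furniture and walls round the work are solid. World frame = base frame: x ahead of the robot, y to its left, z up, the work surface at z = 0. Lengths are in m, angles in degrees, forces in N, time in s.
With the tool pointing down it reaches from about 0.25 to 0.725 m from the base axis. Payload 9.7 kg.
Tool frame: the origin (TCP) lies midway between the tips of the shut fingers; the grasp point (between the pads) lies 19 mm behind it (bot.hold_point_z is the distance from the TCP to the grasp point, in m); z points along the fingers, y is the line along which they close (so a half turn about z gives the same grasp; the last joint's range is limited). The gripper opens to 85 mm and grips with 20 to 120 N. Pads are 22 mm wide; open, the fingers measure 114 mm over their backs; the gripper's body (76 mm by 85 mm) begins 54 mm behind the grasp point. The pads swing forward as they close: fully open they stand 13 mm farther back than shut.
Start: joints at [71.849, 4.979, 10.078, 95.1, 0, 90], TCP at [0.171, 0.523, 0.231] pointing down, gripper open.
Joint ranges: [-179.16, 179.16], [-48.56, 103.87], [-65.8, 70.77], [-126.05, 130.52], [-82.76, 87.17], [-180, 180]. Speed limits (degrees/s): [127.2, 127.2, 147.25, 180, 180, 180].

INTERFACE

Orientations are given as [roll, pitch, yaw] about the fixed x, y, z axes, in that order (R = Rz(yaw) Ry(pitch) Rx(roll)).
In Python, from workcell import bot gives the robot as it stands.
- The arm moves only by the tool play_rows, never from a script. Its argument "steps" is a list that holds one entry, the list of rows, each a list of 4 numbers: the shift along the tool's x, y, z in m, then the turn about the tool's z in rad. In form: [[[tx, ty, tz, yaw], ...]]. A call has exactly 5 rows; each row shifts and turns the commanded pose from where the row before left it, along the tool's axes as they then stand; what a row does not reach is not made up. A row lasts 1/12 s, in which the tool goes at most 41.7 mm and 7.16 degrees, less where a joint would pass 70% of its speed; a pose out of reach is approached as far as the arm can. A call is refused whole if a number of a shift passes 0.0417 or a number of a turn 0.125, either way. A call with a gripper value outside its range is refused whole. "gripper" is the finger opening in m, from 0 to 0.0854, set as the call begins (left out, the last holds). The fingers move at their own pace and stop on an object; "squeeze" is the grip in N (left out, the last holds). Time passes only in rows, so rows that do not move let the fingers close, or fill a call up. It gives the time, the measured TCP pose, the force, the opening and the grip force at its end, in the units of the state.
- bot.get_obs(): the state, without advancing time (a new reading comes with each control period).
- bot.camera(name): name is "scene" or "top" or "wrist"; returns a dict with "img" (480x640x3 uint8, blue, green, red), "vfov" (degrees; the focal length in pixels is half the picture's height over the tangent of half this angle, whatever the lens; pixels are square), "cx", "cy" (the principal point, pixels), "xyz" and "attitude" of the camera in the world. Camera axes: x right, y down, z forward; pixel columns grow to the right and rows downward; lengths in m; the calibration is good to about 2 mm. A picture is of the moment at which its call begins. There is no depth.
- bot.job_done(): hands the job in; it is judged then, once.
The state is a dict: "time": time; "q": joint angles; "qd": joint speeds; "joint_efforts": joint torques, N m; "ee_pos": TCP position; "tcp_rot": TCP orientation; "wrist_force": force on the tool from outside, world axes, zero at the start; "torque": the same for the moment, N m; "opening": finger opening in m; "grasp_force": force on a finger pad.
Only numpy, scipy, OpenCV 4.12 (cv2) and the standard library are available. Lean on these libraries where they do the work, as an engineer would, in place of code of your own. Each camera call takes 0.05 s, during which the arm holds its last target. There are 200 camera calls.

## Working session

There is one attempt and no reset: what is moved stays moved. The work goes in short steps, Python scripts to look and compute and a tool call to move; the robot and the scene stay as the last step left them, time stands still between calls to the robot, and variables do not carry over. Pictures are saved under pics/ and viewed, at most 13 in all, crops included, and the job is handed in when it is done.

Besides the shell and the picture viewer there is one more tool, called after "Request:" in YAML: its name, and indented under it one key for each argument. play_rows: Moves the arm, as the interface text tells. Its arguments: {"type":"object","properties":{"steps":{"type":"array","items":{"type":"array","items":{"type":"array","items":{"type":"number"}}}},"gripper":{"type":"number"},"squeeze":{"type":"number"}},"required":["steps"]}

```bash
mkdir -p pics; cat > h.py <<'E'
import numpy as np, cv2
from workcell import bot
from scipy.spatial.transform import Rotation as R
def cam(n):
    c=bot.camera(n); return c
def K(c):
    f=240/np.tan(np.radians(c['vfov'])/2); return f
def rot(c):
    a=np.array(c['attitude'],float)
    return a if a.shape==(3,3) else R.from_euler('xyz',a,degrees=True).as_matrix()
def p2w(c,u,v,z):
    f=K(c); d=rot(c)@np.array([(u-c['cx'])/f,(v-c['cy'])/f,1]); o=np.array(c['xyz'])
    return o+d*(z-o[2])/d[2]
def w2p(c,p):
    q=rot(c).T@(np.array(p)-np.array(c['xyz'])); return K(c)*q[:2]/q[2]+[c['cx'],c['cy']]
E
python3 - <<'E'
from h import *
import pickle
o=bot.get_obs(); print(o)
C={}
for n in ['top','scene','wrist']:
    c=cam(n); C[n]=c; cv2.imwrite(f'pics/{n}0.png',c['img']); print(n,{k:v for k,v in c.items() if k!='img'})
pickle.dump(C,open('c0.pkl','wb'))
E
```

```text
{'time': 0.0, 'q': array([ 7.18499724e+01,  5.01108236e+00,  1.00331726e+01,  9.51002349e+01,
       -1.89261719e-03,  9.00023316e+01]), 'qd': array([-0.12599675,  0.07255842,  0.06280204, -0.02138597,  0.04736716,
       -0.0178805 ]), 'joint_efforts': array([-8.07915385e-04, -5.20388818e+01,  4.64803541e+01,  1.65053486e-02,
       -4.34803997e-05,  1.30787822e-05]), 'ee_pos': array([0.17126191, 0.52240109, 0.23057177]), 'tcp_rot': array([-1.79921855e+02,  1.89579552e-03,  1.61847643e+02]), 'wrist_force': array([ 0.60706798,  0.08854175, -0.24797274]), 'torque': array([ 0.01124752, -0.00888165,  0.02261713]), 'grasp_force': 0.0, 'opening': 0.08547570116824324}
top {'vfov': 54.44349892900985, 'cx': 314.6271246473322, 'cy': 237.62771418036033, 'xyz': array([ 0.42802881, -0.20419477,  1.4208725 ]), 'attitude': array([-176.39736139,    1.28381465,  -90.17255599])}
scene {'vfov': 47.598401959800576, 'cx': 322.228307446272, 'cy': 242.80587430517232, 'xyz': array([-0.32556267, -0.8986149 ,  0.9446277 ]), 'attitude': array([-129.23839947,    0.64377192,  -49.69548017])}
wrist {'vfov': 66.33957426987162, 'cx': 315.7556792198166, 'cy': 230.22545041793774, 'xyz': array([0.10142064, 0.546441  , 0.37321279]), 'attitude': array([1.62986802e+02, 8.93920121e-02, 7.17898781e+01])}
```

View pics/top0.png

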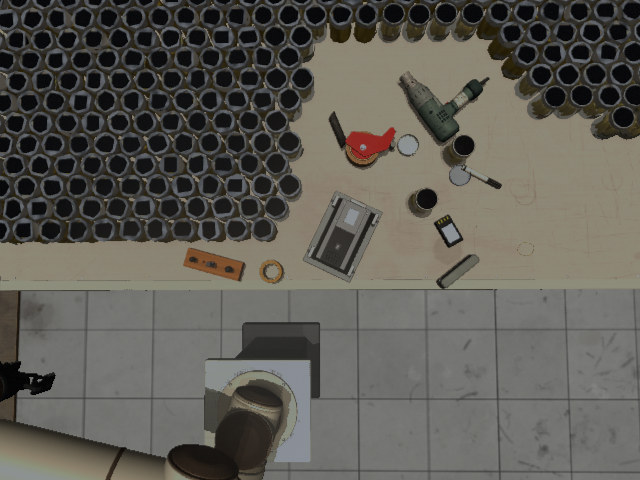

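View pics/scene0.png

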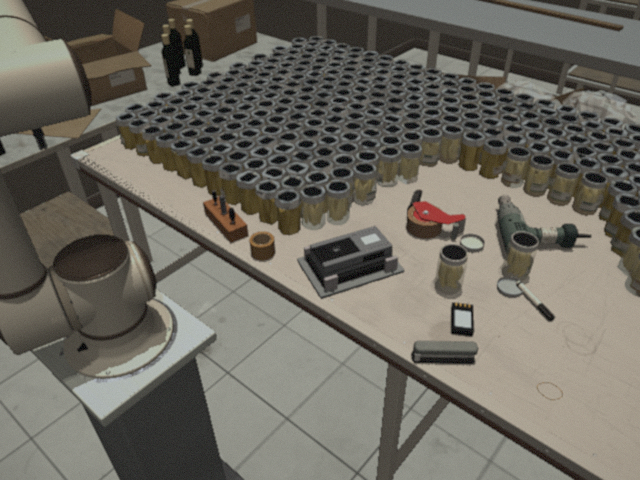

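The top view shows the stand at about (213,264), the tape roll at (271,271) and the printer in its cradle at about (343,237). I'll enlarge that area.

```bash
python3 - <<'E'
from h import *
import pickle
C=pickle.load(open('c0.pkl','rb'))
i=C['top']['img'][185:290,180:390]
cv2.imwrite('pics/a.png',cv2.resize(i,(800,400),interpolation=cv2.INTER_CUBIC))
t=C['top']
for u,v,z in [(213,264,.04),(345,237,.068),(340,192,.0),(382,208,0),(348,282,0),(304,261,0),(187,247,.04),(243.5,262,.04),(239,280,.04),(182.5,265,.04)]: print(u,v,p2w(t,u,v,z).round(4))
E
```

```text
213 264 [0.4379 0.1287 0.04  ]
345 237 [ 0.5148 -0.2623  0.068 ]
340 192 [ 0.6575 -0.2509  0.    ]
382 208 [ 0.6074 -0.3787  0.    ]
348 282 [ 0.3825 -0.2733  0.    ]
304 261 [ 0.4465 -0.14    0.    ]
187 247 [0.4888 0.2071 0.04  ]
243.5 262 [0.4436 0.0378 0.04  ]
239 280 [0.3904 0.0508 0.04  ]
182.5 265 [0.4352 0.2198 0.04  ]
```

View pics/a.png

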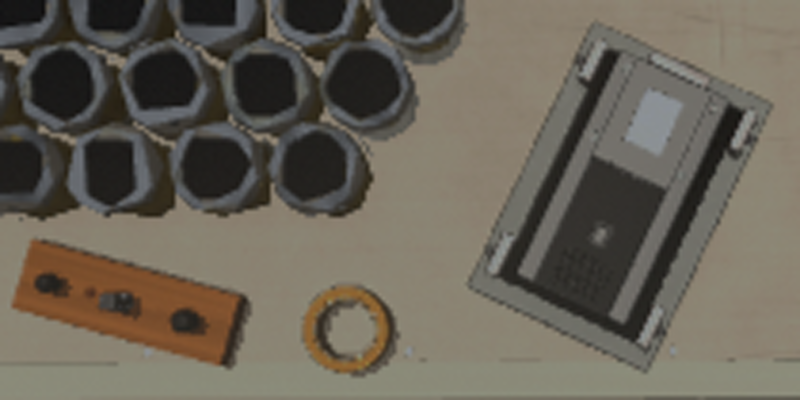

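The crop shows the stand with its pin at about (120,300). The cover's pocket is at about (600,236), and the ridges at the lower end are the cover's −x end. So the cradle yaw is about −25° and the stand yaw about −15°. I'll go above the stand with the fingers squared to its x axis.

Request:
play_rows:
  steps:
    - [[-0.0314,-0.0243,0,0],[-0.0314,-0.0243,0,0],[-0.0314,-0.0243,0,0],[-0.0314,-0.0243,0,0],[-0.0314,-0.0243,0,0]]
  gripper: 0.0854

```text
time: 0.57
ee_pos: [0.2831, 0.3566, 0.231]
tcp_rot: [-180.0, -0.0, 161.9]
wrist_force: [0.7, -0.1, 0.1]
opening: 0.0855
grasp_force: 0.0
```

Request:
play_rows:
  steps:
    - [[-0.0314,-0.0243,0,0],[-0.0314,-0.0243,0,0],[-0.0314,-0.0243,0,0],[-0.0314,-0.0243,0,0],[-0.0314,-0.0243,0,0]]

```text
time: 0.98
ee_pos: [0.3946, 0.1921, 0.2313]
tcp_rot: [180.0, 0.0, 161.9]
wrist_force: [0.4, 0.1, -0.4]
opening: 0.0856
grasp_force: 0.0
```

Request:
play_rows:
  steps:
    - [[-0.0314,-0.0243,0,0],[-0.0314,-0.0243,0,0],[0,0,0,0.12],[0,0,0,0.12],[0,0,0,0.12]]

```text
time: 1.4
ee_pos: [0.4388, 0.1271, 0.2309]
tcp_rot: [-180.0, -0.0, 140.8]
wrist_force: [-0.2, 1.0, 0.1]
opening: 0.0854
grasp_force: 0.0
```

Request:
play_rows:
  steps:
    - [[0,0,0,0.12],[0,0,0,0.12],[0,0,0,0.12],[0,0,0,0.12],[0,0,0,0.12]]

```text
time: 1.82
ee_pos: [0.4385, 0.1281, 0.2311]
tcp_rot: [-180.0, -0.0, 106.5]
wrist_force: [0.9, 0.2, -0.1]
opening: 0.0855
grasp_force: 0.0
```

Request:
play_rows:
  steps:
    - [[0,0,0,0.12],[0,0,0,0.12],[0,0,0,0.12],[0,0,0,0.12],[0,0,0,0.08]]

```text
time: 2.23
ee_pos: [0.4384, 0.1281, 0.2311]
tcp_rot: [-180.0, 0.0, 74.4]
wrist_force: [-0.6, -0.8, 0.9]
opening: 0.0853
grasp_force: 0.0
```

```bash
python3 - <<'E'
from h import *
import pickle
c=cam('wrist'); pickle.dump(c,open('w1.pkl','wb')); cv2.imwrite('pics/w1.png',c['img'])
o=bot.get_obs(); print(o['time'],o['ee_pos'],o['tcp_rot'],o['q'].round(1),c['xyz'],c['attitude'])
E
```

```text
2.2833 [0.43842112 0.12812135 0.23105481] [-1.79976790e+02  1.45051707e-02  7.41780485e+01] [ 16.3  -7.7  -2.4  95.3   0.  122.1] [0.45945038 0.20053551 0.37360724] [ 1.62975826e+02 -2.25056753e-03 -1.56703436e+01]
```

View pics/w1.png

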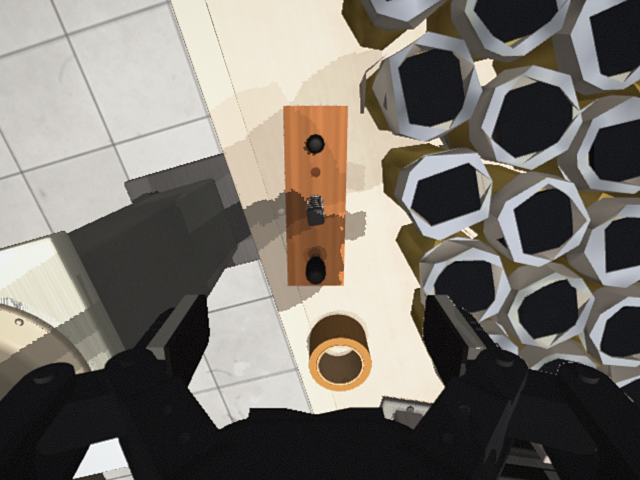

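The wrist view shows the stand upright at about (315,195), the handle at about (315,210), and jars close on its right. I'll enlarge the handle for exact pixels.

```bash
python3 - <<'E'
from h import *
import pickle
c=pickle.load(open('w1.pkl','rb'))
i=c['img'][95:295,265:415]
cv2.imwrite('pics/w1c.png',cv2.resize(i,None,fx=3,fy=3,interpolation=cv2.INTER_CUBIC))
for u,v in [(284,106.5),(348,106.5),(345.5,286),(288,286)]: print(p2w(c,u,v,.04).round(4))
print(p2w(c,315.5,216,.096), p2w(c,398,175,.112),p2w(c,405,235,.112))
E
```

```text
[0.4356 0.2169 0.04  ]
[0.4887 0.202  0.04  ]
[0.4447 0.0382 0.04  ]
[0.3895 0.0537 0.04  ]
[0.43944962 0.12993822 0.096     ] [0.50534412 0.14719556 0.112     ] [0.50109851 0.10177712 0.112     ]
```

View pics/w1c.png

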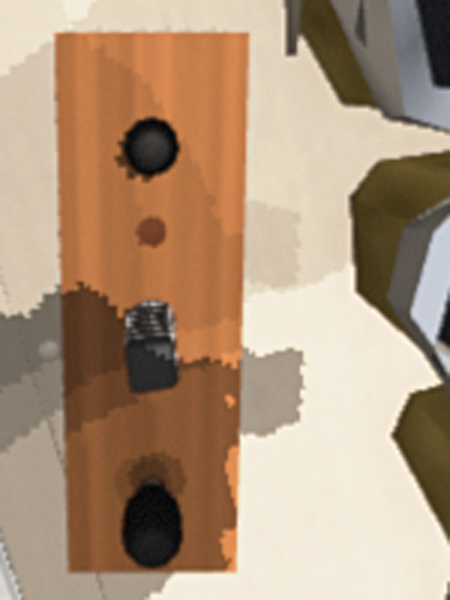

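The handle's top face is centred at crop (153,363), and the handle is turned about 8° anticlockwise from the stand. I'll descend, grip and lift.

Request:
play_rows:
  steps:
    - [[0.001,0.001,0.02,-0.12],[0,0,0.03,0],[0,0,0.03,0],[0,0,0.03,0],[0,0,0.02,0]]
  gripper: 0.045
  squeeze: 80

```text
time: 2.7
ee_pos: [0.4387, 0.1285, 0.0983]
tcp_rot: [-179.9, 0.1, 81.8]
wrist_force: [1.1, -0.4, -0.6]
opening: 0.0447
grasp_force: 0.0
```

Request:
play_rows:
  steps:
    - [[0,0,0.015,0],[0,0,0.01,0],[0,0,0.01,0],[0,0,0.01,0],[0,0,0,0]]

```text
time: 3.12
ee_pos: [0.4392, 0.1287, 0.0547]
tcp_rot: [-179.9, 0.0, 81.7]
wrist_force: [-1.1, -0.3, 0.7]
opening: 0.0452
grasp_force: 0.0
```

Request:
play_rows:
  steps:
    - [[0,0,0,0],[0,0,0,0],[0,0,0,0],[0,0,0,0],[0,0,0,0]]
  gripper: 0.0

```text
time: 3.53
ee_pos: [0.4402, 0.129, 0.0573]
tcp_rot: [179.9, -0.0, 81.6]
wrist_force: [-1.7, -1.5, 6.3]
opening: 0.012
grasp_force: 78.2
```

Request:
play_rows:
  steps:
    - [[0,0,0,0],[0,0,0,0],[0,0,0,0],[0,0,0,0],[0,0,0,0]]

```text
time: 3.95
ee_pos: [0.4402, 0.129, 0.0573]
tcp_rot: [179.9, -0.0, 81.6]
wrist_force: [-1.1, 0.9, 6.7]
opening: 0.0119
grasp_force: 78.2
```

Request:
play_rows:
  steps:
    - [[0,0,-0.01,0],[0,0,-0.015,0],[0,0,-0.02,0],[0,0,-0.03,0],[0,0,-0.03,0]]

```text
time: 4.37
ee_pos: [0.4393, 0.1287, 0.1627]
tcp_rot: [-180.0, 0.0, 81.6]
wrist_force: [0.7, 0.0, -0.7]
opening: 0.0122
grasp_force: 77.9
```

Request:
play_rows:
  steps:
    - [[0,0,-0.03,0],[0,0,-0.02,0],[0,0,-0.01,0],[0,0,0,0.12],[0,0,0,0.12]]

```text
time: 4.78
ee_pos: [0.44, 0.1289, 0.2219]
tcp_rot: [180.0, -0.0, 67.6]
wrist_force: [-0.5, -0.1, -0.9]
opening: 0.0119
grasp_force: 77.9
```

```bash
cat >> h.py <<'E'
def togo(target):
    """tool-axis shift (x,y,z) from the measured TCP to target TCP"""
    o=bot.get_obs(); M=R.from_euler('xyz',o['tcp_rot'],degrees=True).as_matrix()
    return M.T@(np.array(target)-o['ee_pos'])
E
python3 - <<'E'
from h import *
import pickle
t=pickle.load(open('c0.pkl','rb'))['top']
p=p2w(t,337.5,246.9,.068); print('pocket',p)
print(togo([p[0],p[1]-0,.22]), bot.get_obs()['ee_pos'],bot.get_obs()['tcp_rot'])
E
```

```text
pocket [ 0.48608899 -0.24038466  0.068     ]
[-0.32383842  0.18336031  0.00186051] [0.44003579 0.12890022 0.22188832] [ 1.79955992e+02 -2.98380968e-02  6.75894104e+01]
```

Request:
play_rows:
  steps:
    - [[-0.02,0.01,0,0.045],[-0.032,0.0153,0,0],[-0.032,0.0153,0,0],[-0.032,0.0153,0,0],[-0.032,0.0153,0,0]]

```text
time: 5.2
ee_pos: [0.4432, -0.0367, 0.221]
tcp_rot: [-180.0, 0.0, 65.3]
wrist_force: [0.7, -0.1, -0.7]
opening: 0.0122
grasp_force: 77.9
```

Request:
play_rows:
  steps:
    - [[-0.032,0.0153,0,0],[-0.032,0.0153,0,0],[-0.032,0.0153,0,0],[-0.032,0.0153,0,0],[-0.032,0.0153,0,0]]

```text
time: 5.62
ee_pos: [0.4457, -0.2144, 0.221]
tcp_rot: [-180.0, -0.0, 65.3]
wrist_force: [0.8, 0.3, 0.8]
opening: 0.0118
grasp_force: 77.9
```

Request:
play_rows:
  steps:
    - [[-0.032,0.0153,0.01,0],[-0.032,0.0153,0.02,0],[-0.012,0.005,0.02,0],[0,0,0,0],[0,0,0,0]]

```text
time: 6.03
ee_pos: [0.4459, -0.2966, 0.1697]
tcp_rot: [-179.8, -0.0, 65.2]
wrist_force: [-0.1, -0.5, 0.4]
opening: 0.012
grasp_force: 78.0
```

```bash
python3 - <<'E'
from h import *
import pickle
c=cam('wrist'); pickle.dump(c,open('w2.pkl','wb')); cv2.imwrite('pics/w2.png',c['img'])
o=bot.get_obs(); print(o['time'],o['ee_pos'],o['tcp_rot'],o['q'].round(1),c['xyz'],c['attitude'],o['wrist_force'])
E
```

```text
6.0833 [ 0.44653296 -0.29622944  0.17115121] [-1.79928021e+02 -2.28431492e-02  6.52730696e+01] [-33.6   2.3   0.6  88.4   0.   81.2] [ 0.47845635 -0.22867694  0.31231491] [163.03200116   0.17309599 -24.84993423] [-0.42168932  1.21537071 -0.46264075]
```

View pics/w2.png

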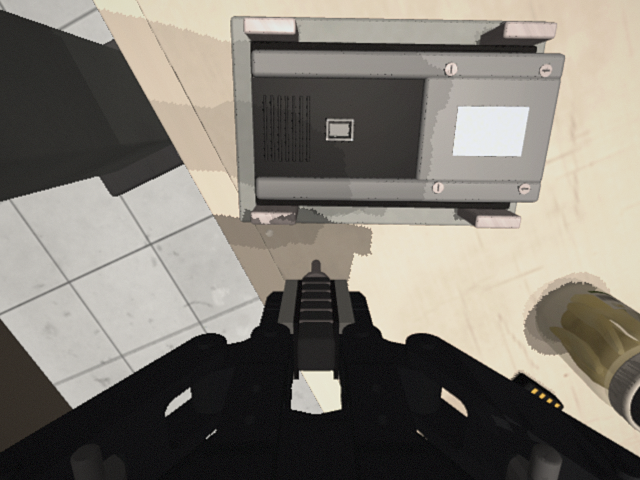

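The pin tip shows at about (316,263) and the pocket at about (340,129), with the light frame around its mouth clearly visible. I'll enlarge both.

```bash
python3 - <<'E'
from h import *
import pickle
c=pickle.load(open('w2.pkl','rb'))
a=cv2.resize(c['img'][100:160,310:370],None,fx=6.66,fy=6.66,interpolation=cv2.INTER_CUBIC)
b=cv2.resize(c['img'][250:310,286:346],None,fx=6.66,fy=6.66,interpolation=cv2.INTER_CUBIC)
cv2.imwrite('pics/w2c.png',np.hstack([a,b]))
print('tip pix pred',w2p(c,[.44653,-.29623,.1262]))
for z in (.062,.068,.074):
  print(z,p2w(c,340,129.5,z))
z=.068
P=[p2w(c,u,v,z) for u,v in [(253,64.5),(565,69)]];d=P[1]-P[0];print('yaw',np.degrees(np.arctan2(d[1],d[0])))
P=[p2w(c,u,v,z) for u,v in [(260,178),(420,178)]];d=P[1]-P[0];print('yaw',np.degrees(np.arctan2(d[1],d[0])))
E
```

```text
tip pix pred [315.72010912 261.73459568]
0.062 [ 0.48924753 -0.24151299  0.062     ]
0.068 [ 0.48898886 -0.24120531  0.068     ]
0.074 [ 0.4887302  -0.24089763  0.074     ]
yaw -25.631682192817735
yaw -24.8229119947753
```

View pics/w2c.png

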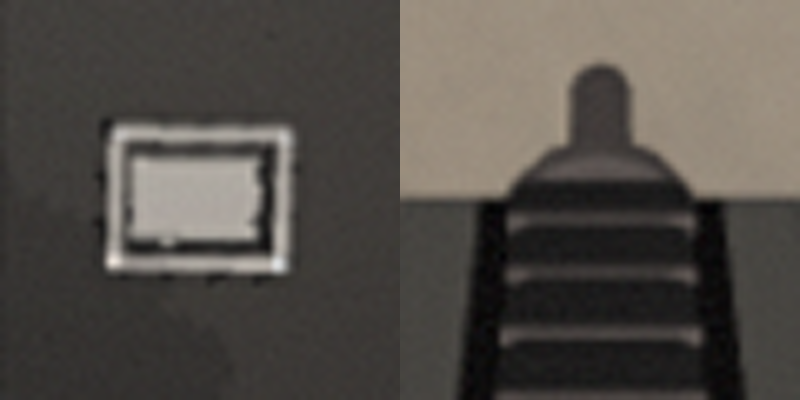

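```bash
python3 - <<'E'
from h import *
import pickle
c=pickle.load(open('w2.pkl','rb'))
tcp=np.array([.4463,-.2963,.1706])
tip=p2w(c,316.2,264.4,.1706-.045+.0025); off=tip-tcp; print('tip off',off)
pk=p2w(c,340,129.7,.068); y=np.radians(-25.2); ax=np.array([np.cos(y),np.sin(y),0])
T=pk-[off[0],off[1],0]
print('TCP for pocket',T,'flat',T+.022*ax)
for d in (.022,0): print(togo([*(T+d*ax)[:2],.135]))
E
```

```text
tip off [ 0.00014188 -0.00075081 -0.0425    ]
TCP for pocket [ 0.4887971 -0.2405679  0.068    ] flat [ 0.5087033  -0.24993504  0.068     ]
[0.06804081 0.03715079 0.0361317 ]
[0.06822245 0.01515156 0.03615941]
```

Request:
play_rows:
  steps:
    - [[0.017,0.0093,0,0],[0.017,0.0093,0,0],[0.017,0.0093,0,0],[0.017,0.0093,0,0],[0,0,0.02,0]]

```text
time: 6.5
ee_pos: [0.5132, -0.2481, 0.1562]
tcp_rot: [179.5, -0.0, 65.5]
wrist_force: [1.6, -0.4, 0.0]
opening: 0.012
grasp_force: 78.2
```

Request:
play_rows:
  steps:
    - [[0,0,0.015,0],[0,0,0.01,0],[0,0,0.003,0],[0,0,0,0],[0,0,0,0]]

```text
time: 6.92
ee_pos: [0.5094, -0.2502, 0.1245]
tcp_rot: [179.9, 0.0, 65.3]
wrist_force: [-0.5, 0.4, -1.1]
opening: 0.0122
grasp_force: 78.1
```

```bash
python3 - <<'E'
from h import *
o=bot.get_obs();print(o['ee_pos'],o['wrist_force'],togo([.5087,-.24993,.11]))
E
```

```text
[ 0.50936507 -0.25020785  0.12449252] [-0.45399395  0.36004589 -1.05963962] [-2.51382982e-05 -7.39591725e-04  1.44915536e-02]
```

Request:
play_rows:
  steps:
    - [[0,0,0.0015,0],[0,0,0.0015,0],[0,0,0.001,0],[0,0,0.001,0],[0,0,0,0]]

```text
time: 7.33
ee_pos: [0.509, -0.2504, 0.1182]
tcp_rot: [-180.0, -0.0, 65.3]
wrist_force: [0.3, -0.1, -1.2]
opening: 0.0122
grasp_force: 78.1
```

Request:
play_rows:
  steps:
    - [[0,0,0.0005,0],[0,0,0.0005,0],[0,0,0.0005,0],[0,0,0,0],[0,0,0,0]]

```text
time: 7.75
ee_pos: [0.5091, -0.2503, 0.1169]
tcp_rot: [180.0, 0.0, 65.3]
wrist_force: [-0.1, 0.9, 0.8]
opening: 0.0116
grasp_force: 78.2
```

Request:
play_rows:
  steps:
    - [[0,0,0.0005,0],[0,0,0.0005,0],[0,0,0.0005,0],[0,0,0,0],[0,0,0,0]]

```text
time: 8.17
ee_pos: [0.5092, -0.2504, 0.1162]
tcp_rot: [179.9, 0.0, 65.3]
wrist_force: [-1.9, 2.0, 8.0]
opening: 0.0117
grasp_force: 79.3
```

Request:
play_rows:
  steps:
    - [[0,0,-0.004,0],[0,0,-0.004,0],[0,-0.007,0,0],[0,-0.007,0,0],[0,-0.007,0,0]]

```text
time: 8.58
ee_pos: [0.4892, -0.2411, 0.123]
tcp_rot: [-180.0, 0.0, 65.3]
wrist_force: [0.3, -0.0, -1.0]
opening: 0.0117
grasp_force: 78.2
```

Request:
play_rows:
  steps:
    - [[0,-0.001,0,0],[0,0,0,0],[0,0,0,0],[0,0,0,0],[0,0,0,0]]

```text
time: 9.0
ee_pos: [0.4892, -0.2412, 0.1232]
tcp_rot: [-180.0, -0.0, 65.3]
wrist_force: [0.7, 0.6, -1.1]
opening: 0.0123
grasp_force: 78.2
```

```bash
python3 - <<'E'
from h import *
import pickle
c=cam('wrist'); pickle.dump(c,open('w3.pkl','wb'))
print(w2p(c,[.48884,-.2410,.0715]))
cv2.imwrite('pics/w3.png',cv2.resize(c['img'][190:340,220:420],None,fx=4,fy=4,interpolation=cv2.INTER_CUBIC))
for _ in range(3):
  o=bot.get_obs();print(o['ee_pos'],o['tcp_rot'],o['wrist_force'],togo([.48865,-.2404,.115]))
E
```

```text
[313.99037974 257.33155911]
[ 0.489221   -0.24118219  0.12320178] [-1.79997229e+02 -2.91703255e-04  6.53060973e+01] [ 0.55615201 -1.15639746 -1.10814664] [ 0.00047207 -0.00084516  0.00820183]
[ 0.489221   -0.24118219  0.12320178] [-1.79997229e+02 -2.91703255e-04  6.53060973e+01] [ 0.55615201 -1.15639746 -1.10814664] [ 0.00047207 -0.00084516  0.00820183]
[ 0.489221   -0.24118219  0.12320178] [-1.79997229e+02 -2.91703255e-04  6.53060973e+01] [ 0.55615201 -1.15639746 -1.10814664] [ 0.00047207 -0.00084516  0.00820183]
```

View pics/w3.png

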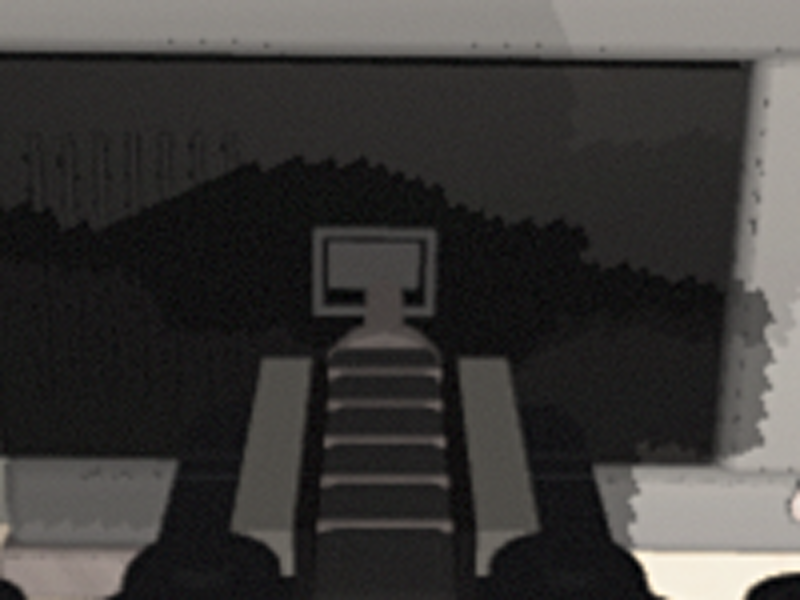

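The pocket's frame is centred at crop (375,272) and the pin is above it at x≈385. I'll shift about 2.6 mm toward −x, which leaves a small −x bias, and then lower.

Request:
play_rows:
  steps:
    - [[0.0005,-0.0026,0,0],[0,0,0.002,0],[0,0,0.002,0],[0,0,0.001,0],[0,0,0,0]]

```text
time: 9.47
ee_pos: [0.4868, -0.2395, 0.1178]
tcp_rot: [-180.0, 0.0, 65.3]
wrist_force: [0.7, -0.0, -0.4]
opening: 0.0121
grasp_force: 78.2
```

Request:
play_rows:
  steps:
    - [[0,0,0.001,0],[0,0,0.001,0],[0,0,0.0005,0],[0,0,0,0],[0,0,0,0]]

```text
time: 9.88
ee_pos: [0.487, -0.2396, 0.1158]
tcp_rot: [-180.0, -0.0, 65.3]
wrist_force: [-0.3, 0.6, -0.5]
opening: 0.0121
grasp_force: 78.2
```

Request:
play_rows:
  steps:
    - [[0,0,0.0005,0],[0,0,0.0005,0],[0,0,0.0005,0],[0,0,0,0],[0,0,0,0]]

```text
time: 10.3
ee_pos: [0.487, -0.2396, 0.1144]
tcp_rot: [180.0, 0.0, 65.3]
wrist_force: [0.1, 0.5, 0.5]
opening: 0.012
grasp_force: 78.2
```

Request:
play_rows:
  steps:
    - [[0,0,0.0005,0],[0,0,0.0005,0],[0,0,0,0],[0,0,0,0],[0,0,0,0]]

```text
time: 10.72
ee_pos: [0.487, -0.2396, 0.1135]
tcp_rot: [180.0, -0.0, 65.3]
wrist_force: [-0.2, 0.5, 3.1]
opening: 0.0117
grasp_force: 78.3
```

Button touched at about 3 N, with the spring just starting. I'll press on.

Request:
play_rows:
  steps:
    - [[0,0,0.0005,0],[0,0,0.0005,0],[0,0,0.0005,0],[0,0,0.0005,0],[0,0,0,0]]

```text
time: 11.13
ee_pos: [0.487, -0.2396, 0.1114]
tcp_rot: [180.0, 0.0, 65.3]
wrist_force: [-1.0, 0.6, 5.0]
opening: 0.0119
grasp_force: 78.6
```

Request:
play_rows:
  steps:
    - [[0,0,0.0005,0],[0,0,0.0005,0],[0,0,0.0005,0],[0,0,0,0],[0,0,0,0]]

```text
time: 11.55
ee_pos: [0.487, -0.2396, 0.1101]
tcp_rot: [180.0, 0.0, 65.3]
wrist_force: [-1.5, 1.2, 6.9]
opening: 0.012
grasp_force: 79.0
```

Request:
play_rows:
  steps:
    - [[0,0,0.0004,0],[0,0,0.0004,0],[0,0,0,0],[0,0,0,0],[0,0,0,0]]

```text
time: 11.97
ee_pos: [0.487, -0.2396, 0.1095]
tcp_rot: [180.0, 0.0, 65.3]
wrist_force: [-1.6, 1.4, 6.8]
opening: 0.0119
grasp_force: 79.1
```

Request:
play_rows:
  steps:
    - [[0,0,0.0004,0],[0,0,0,0],[0,0,0,0],[0,0,0,0],[0,0,0,0]]

```text
time: 12.38
ee_pos: [0.487, -0.2396, 0.1091]
tcp_rot: [180.0, 0.0, 65.3]
wrist_force: [-2.0, 0.4, 7.6]
opening: 0.0119
grasp_force: 79.1
```

Latch is about 4 mm down. Pushing toward −x now.

Request:
play_rows:
  steps:
    - [[0,-0.0007,0,0],[0,-0.0007,0,0],[0,-0.0007,0,0],[0,-0.0007,0,0],[0,0,0,0]]

```text
time: 12.8
ee_pos: [0.4856, -0.239, 0.1097]
tcp_rot: [179.8, 0.0, 65.3]
wrist_force: [2.2, -0.4, 7.0]
opening: 0.0122
grasp_force: 79.1
```

Request:
play_rows:
  steps:
    - [[0,-0.0006,0,0],[0,-0.0006,0,0],[0,0,0,0],[0,0,0,0],[0,0,0,0]]

```text
time: 13.22
ee_pos: [0.4842, -0.2383, 0.1095]
tcp_rot: [179.8, 0.0, 65.3]
wrist_force: [0.9, -0.5, 8.0]
opening: 0.012
grasp_force: 79.2
```

Request:
play_rows:
  steps:
    - [[0,-0.0006,0,0],[0,-0.0006,0,0],[0,-0.0006,0,0],[0,0,0,0],[0,0,0,0]]

```text
time: 13.63
ee_pos: [0.4831, -0.2379, 0.1097]
tcp_rot: [179.8, 0.0, 65.3]
wrist_force: [3.2, -0.8, 7.0]
opening: 0.0119
grasp_force: 79.0
```

Request:
play_rows:
  steps:
    - [[0,-0.0006,0,0],[0,-0.0006,0,0],[0,0,0,0],[0,0,0,0],[0,0,0,0]]

```text
time: 14.05
ee_pos: [0.4818, -0.2372, 0.1096]
tcp_rot: [179.8, 0.0, 65.3]
wrist_force: [2.7, -0.7, 6.8]
opening: 0.0121
grasp_force: 79.2
```

Request:
play_rows:
  steps:
    - [[0,-0.0006,0,0],[0,-0.0006,0,0],[0,-0.0006,0,0],[0,-0.0006,0,0],[0,0,0,0]]

```text
time: 14.47
ee_pos: [0.4788, -0.2358, 0.1087]
tcp_rot: [179.9, 0.0, 65.3]
wrist_force: [2.3, -1.4, 1.7]
opening: 0.0119
grasp_force: 78.5
```

Request:
play_rows:
  steps:
    - [[0,-0.0006,0,0],[0,-0.0006,0,0],[0,-0.0006,0,0],[0,-0.0006,0,0],[0,0,0,0]]

```text
time: 14.88
ee_pos: [0.4765, -0.2347, 0.1085]
tcp_rot: [180.0, -0.0, 65.3]
wrist_force: [5.0, -2.2, -0.1]
opening: 0.0115
grasp_force: 78.3
```

The cover is sliding and the pin has left the latch. Continuing.

Request:
play_rows:
  steps:
    - [[0,-0.0015,0,0],[0,-0.0015,0,0],[0,-0.0015,0,0],[0,-0.0015,0,0],[0,-0.0015,0,0]]

```text
time: 15.3
ee_pos: [0.4697, -0.2316, 0.1084]
tcp_rot: [180.0, -0.0, 65.3]
wrist_force: [4.3, -1.5, 0.9]
opening: 0.0123
grasp_force: 78.3
```

Request:
play_rows:
  steps:
    - [[0,-0.0015,0,0],[0,-0.0015,0,0],[0,-0.0015,0,0],[0,-0.0015,0,0],[0,-0.0015,0,0]]

```text
time: 15.72
ee_pos: [0.4629, -0.2284, 0.1085]
tcp_rot: [180.0, -0.0, 65.3]
wrist_force: [5.2, -0.3, 0.5]
opening: 0.012
grasp_force: 78.3
```

Request:
play_rows:
  steps:
    - [[0,-0.0015,0,0],[0,-0.0015,0,0],[0,-0.0015,0,0],[0,-0.0015,0,0],[0,0,0,0]]

```text
time: 16.13
ee_pos: [0.4573, -0.2257, 0.1084]
tcp_rot: [180.0, -0.0, 65.3]
wrist_force: [4.6, -0.9, 1.0]
opening: 0.0116
grasp_force: 78.3
```

Request:
play_rows:
  steps:
    - [[0,-0.0015,0,0],[0,-0.0015,0,0],[0,-0.0015,0,0],[0,-0.0015,0,0],[0,-0.001,0,0]]

```text
time: 16.55
ee_pos: [0.451, -0.2229, 0.1084]
tcp_rot: [180.0, -0.0, 65.3]
wrist_force: [5.1, -1.2, 0.3]
opening: 0.0118
grasp_force: 78.3
```

Request:
play_rows:
  steps:
    - [[0,-0.0005,0,0],[0,-0.0005,0,0],[0,-0.0005,0,0],[0,-0.0005,0,0],[0,-0.0005,0,0]]

```text
time: 16.97
ee_pos: [0.4488, -0.2218, 0.1085]
tcp_rot: [180.0, -0.0, 65.3]
wrist_force: [5.1, -1.3, 0.3]
opening: 0.0118
grasp_force: 78.3
```

Request:
play_rows:
  steps:
    - [[0,-0.0004,0,0],[0,-0.0004,0,0],[0,-0.0004,0,0],[0,-0.0004,0,0],[0,0,0,0]]

```text
time: 17.38
ee_pos: [0.4473, -0.2211, 0.1084]
tcp_rot: [180.0, -0.0, 65.3]
wrist_force: [5.0, -1.1, 0.3]
opening: 0.0119
grasp_force: 78.3
```

Request:
play_rows:
  steps:
    - [[0,-0.0004,0,0],[0,-0.0004,0,0],[0,-0.0003,0,0],[0,0,0,0],[0,0,0,0]]

```text
time: 17.8
ee_pos: [0.4464, -0.2207, 0.1084]
tcp_rot: [180.0, -0.0, 65.3]
wrist_force: [5.2, -0.7, 1.3]
opening: 0.0116
grasp_force: 78.3
```

Request:
play_rows:
  steps:
    - [[0,-0.0004,0,0],[0,-0.0004,0,0],[0,-0.0003,0,0],[0,0,0,0],[0,0,0,0]]

```text
time: 18.22
ee_pos: [0.4458, -0.2204, 0.1085]
tcp_rot: [179.9, -0.0, 65.3]
wrist_force: [6.5, -2.0, -0.2]
opening: 0.012
grasp_force: 78.1
```

Request:
play_rows:
  steps:
    - [[0,-0.0003,0,0],[0,-0.0003,0,0],[0,0,0,0],[0,0,0,0],[0,0,0,0]]

```text
time: 18.63
ee_pos: [0.4456, -0.2203, 0.1086]
tcp_rot: [179.9, -0.0, 65.3]
wrist_force: [9.2, -2.1, -1.6]
opening: 0.0123
grasp_force: 78.0
```

The force rises with no further motion, so the cover is at its stop. I'll back off within the pocket and lift clear.

Request:
play_rows:
  steps:
    - [[0,0.001,0,0],[0,0.0015,0,0],[0,0.0015,0,0],[0,0,0,0],[0,0,0,0]]

```text
time: 19.05
ee_pos: [0.4476, -0.2215, 0.108]
tcp_rot: [-179.9, 0.0, 65.3]
wrist_force: [0.5, -0.1, -1.1]
opening: 0.0122
grasp_force: 78.4
```

Request:
play_rows:
  steps:
    - [[0,0,-0.004,0],[0,0,-0.006,0],[0,0,-0.01,0],[0,0,-0.03,0],[0,0,-0.03,0]]

```text
time: 19.47
ee_pos: [0.4475, -0.2214, 0.1896]
tcp_rot: [-179.9, -0.0, 65.3]
wrist_force: [0.2, -0.5, -0.5]
opening: 0.0116
grasp_force: 78.5
```

Request:
play_rows:
  steps:
    - [[0,0,-0.03,0],[0,0,0,-0.12],[0,0,0,-0.12],[0,0,0,-0.045],[0,0,0,0]]

```text
time: 19.88
ee_pos: [0.4483, -0.2218, 0.2198]
tcp_rot: [179.9, 0.0, 81.8]
wrist_force: [-0.3, 0.0, -0.9]
opening: 0.0117
grasp_force: 78.5
```

```bash
python3 - <<'E'
from h import *
import pickle
c=cam('wrist'); pickle.dump(c,open('w4.pkl','wb')); cv2.imwrite('pics/w4.png',c['img'])
o=bot.get_obs();print(o['ee_pos'],o['tcp_rot'],o['wrist_force'],togo([.4397,.1290,.22]),togo([.4397,.129,.15]))
E
```

```text
[ 0.44821305 -0.22177063  0.21950788] [1.79952046e+02 1.56845810e-02 8.15666901e+01] [-0.11125319 -0.21768401 -1.65574089] [ 0.34572918 -0.05986386 -0.00063686] [ 0.34574834 -0.05992244  0.06936311]
```

View pics/w4.png

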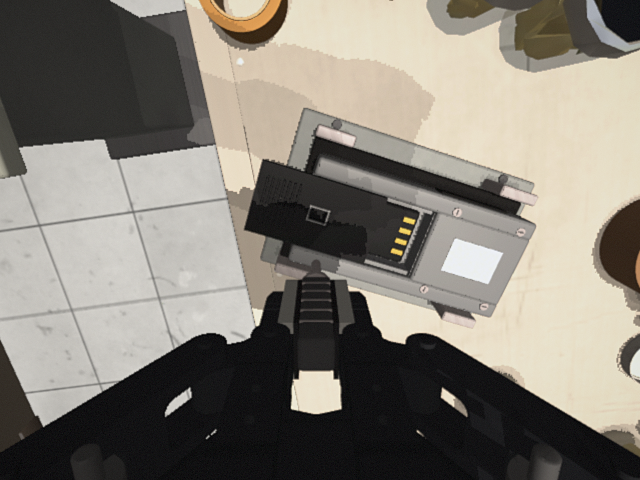

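The cover is out with the battery contacts exposed at about (400,235), and the pin still sits square in the grip. I'll return to the stand.

Request:
play_rows:
  steps:
    - [[0.02,-0.0035,0,0],[0.033,-0.0057,0,0],[0.033,-0.0057,0,0],[0.033,-0.0057,0,0],[0.033,-0.0057,0,0]]

```text
time: 20.35
ee_pos: [0.4438, -0.0663, 0.2191]
tcp_rot: [180.0, 0.0, 81.5]
wrist_force: [1.3, 0.9, -0.2]
opening: 0.0119
grasp_force: 78.5
```

Request:
play_rows:
  steps:
    - [[0.033,-0.0057,0,0],[0.033,-0.0057,0,0],[0.033,-0.0057,0,0],[0.033,-0.0057,0,0],[0.033,-0.0057,0,0]]

```text
time: 20.77
ee_pos: [0.4396, 0.1015, 0.2192]
tcp_rot: [180.0, -0.0, 81.5]
wrist_force: [1.1, 0.5, -0.6]
opening: 0.0119
grasp_force: 78.5
```

Request:
play_rows:
  steps:
    - [[0.02,-0.0036,0,0],[0.008,-0.0014,0.03,0],[0,0,0.03,0],[0,0,0.02,0],[0,0,0.01,0]]

```text
time: 21.18
ee_pos: [0.438, 0.1283, 0.1262]
tcp_rot: [-179.8, 0.1, 81.6]
wrist_force: [-0.3, -0.4, -1.0]
opening: 0.0118
grasp_force: 78.5
```

Request:
play_rows:
  steps:
    - [[0,0,0.01,0],[0,0,0.01,0],[0,0,0.008,0],[0,0,0,0],[0,0,0,0]]

```text
time: 21.6
ee_pos: [0.4393, 0.1282, 0.1009]
tcp_rot: [180.0, -0.0, 81.6]
wrist_force: [0.7, -1.3, -0.8]
opening: 0.0121
grasp_force: 78.5
```

```bash
python3 - <<'E'
from h import *
import pickle
c=cam('wrist'); pickle.dump(c,open('w5.pkl','wb'))
cv2.imwrite('pics/w5.png',cv2.resize(c['img'][150:350,215:415],None,fx=3,fy=3,interpolation=cv2.INTER_CUBIC))
o=bot.get_obs();print(o['ee_pos'],o['tcp_rot'],o['wrist_force'],togo([.4398,.1287,.0573]))
print(w2p(c,[.4396,.1277,.04]))
E
```

```text
[0.43953245 0.12828409 0.10130814] [ 1.79954208e+02 -2.21874588e-02  8.16108823e+01] [-0.02024442  0.50891156 -1.02737375] [0.00043345 0.00016884 0.04400846]
[314.96561358 252.02384779]
```

View pics/w5.png

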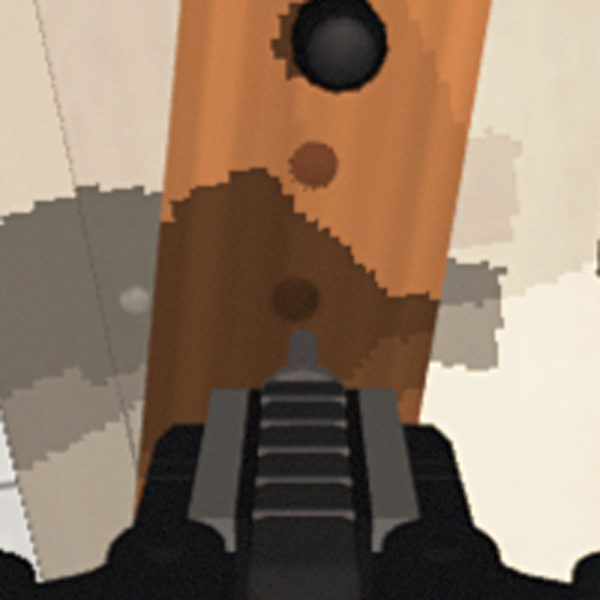

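The hole is at crop (295,299), which is pixel (313.4,249.7). The tip's round end is at pixel (316,263.7).

```bash
python3 - <<'E'
from h import *
import pickle
c=pickle.load(open('w5.pkl','rb'))
o=bot.get_obs(); h=p2w(c,313.4,249.7,.04); t=p2w(c,316,263.7,o['ee_pos'][2]-.045+.0025)
print(h,t-o['ee_pos']); T=h-t; print(togo(o['ee_pos']+[T[0],T[1],0]))
E
```

```text
[0.43890312 0.12927772 0.04      ] [ 0.0006884  -0.00040479 -0.0425    ]
[ 1.19120471e-03 -1.50764688e-03 -7.43667442e-07]
```

Request:
play_rows:
  steps:
    - [[0.0009,-0.001,0.004,0],[0,0,0.005,0],[0,0,0.004,0],[0,0,0,0],[0,0,0,0]]

```text
time: 22.07
ee_pos: [0.4381, 0.1293, 0.0873]
tcp_rot: [-180.0, 0.0, 81.6]
wrist_force: [-0.1, -0.3, -0.4]
opening: 0.0122
grasp_force: 78.5
```

Request:
play_rows:
  steps:
    - [[0,0,0.001,0],[0,0,0.001,0],[0,0,0.001,0],[0,0,0.001,0],[0,0,0.001,0]]

```text
time: 22.48
ee_pos: [0.4384, 0.1293, 0.0825]
tcp_rot: [180.0, -0.0, 81.6]
wrist_force: [-0.8, -0.5, -1.0]
opening: 0.0122
grasp_force: 78.5
```

Tip is at z≈0.0375, below the stand's top, with no force, so it is in the hole.

Request:
play_rows:
  steps:
    - [[0,0,0.002,0],[0,0,0.002,0],[0,0,0.002,0],[0,0,0.002,0],[0,0,0.002,0]]

```text
time: 22.9
ee_pos: [0.4383, 0.1293, 0.0723]
tcp_rot: [-180.0, 0.0, 81.6]
wrist_force: [0.6, -0.2, -0.5]
opening: 0.012
grasp_force: 78.5
```

Request:
play_rows:
  steps:
    - [[0,0,0.003,0],[0,0,0.003,0],[0,0,0.003,0],[0,0,0.002,0],[0,0,0,0]]

```text
time: 23.32
ee_pos: [0.4381, 0.1292, 0.061]
tcp_rot: [-180.0, 0.0, 81.6]
wrist_force: [0.4, 0.1, -0.3]
opening: 0.0118
grasp_force: 78.5
```

Request:
play_rows:
  steps:
    - [[0,0,0.001,0],[0,0,0.001,0],[0,0,0.0005,0],[0,0,0,0],[0,0,0,0]]

```text
time: 23.73
ee_pos: [0.4384, 0.1293, 0.0591]
tcp_rot: [180.0, -0.0, 81.6]
wrist_force: [0.1, -0.0, -0.0]
opening: 0.0121
grasp_force: 78.5
```

Request:
play_rows:
  steps:
    - [[0,0,0.0005,0],[0,0,0.0005,0],[0,0,0.0005,0],[0,0,0,0],[0,0,0,0]]

```text
time: 24.15
ee_pos: [0.4383, 0.1293, 0.0576]
tcp_rot: [-180.0, 0.0, 81.6]
wrist_force: [-0.5, 0.5, -0.7]
opening: 0.0115
grasp_force: 78.5
```

Request:
play_rows:
  steps:
    - [[0,0,0.0005,0],[0,0,0,0],[0,0,0,0],[0,0,0,0],[0,0,0,0]]

```text
time: 24.57
ee_pos: [0.4384, 0.1294, 0.0573]
tcp_rot: [180.0, -0.0, 81.6]
wrist_force: [-1.0, -0.4, 3.7]
opening: 0.0118
grasp_force: 79.1
```

Collar seated at 3.7 N and the same height as at the start. I'll open and retreat.

Request:
play_rows:
  steps:
    - [[0,0,0,0],[0,0,0,0],[0,0,0,0],[0,0,0,0],[0,0,0,0]]
  gripper: 0.045

```text
time: 24.98
ee_pos: [0.4383, 0.1293, 0.0569]
tcp_rot: [-180.0, 0.0, 81.6]
wrist_force: [-0.8, -0.2, 0.5]
opening: 0.0447
grasp_force: 0.0
```

Request:
play_rows:
  steps:
    - [[0,0,0,0],[0,0,0,0],[0,0,-0.005,0],[0,0,-0.01,0],[0,0,-0.02,0]]

```text
time: 25.4
ee_pos: [0.4373, 0.129, 0.0914]
tcp_rot: [-179.8, 0.1, 81.6]
wrist_force: [0.1, 0.3, 0.0]
opening: 0.0452
grasp_force: 0.0
```

Request:
play_rows:
  steps:
    - [[0,0,-0.03,0],[0,0,-0.03,0],[0,0,-0.03,0],[0,0,-0.03,0],[0,0,-0.02,0]]

```text
time: 25.82
ee_pos: [0.4386, 0.1294, 0.2361]
tcp_rot: [179.8, -0.1, 81.6]
wrist_force: [-0.5, -0.5, 0.7]
opening: 0.0451
grasp_force: 0.0
```

Request:
play_rows:
  steps:
    - [[0,0,0,0],[0,0,0,0],[0,0,0,0],[0,0,0,0],[0,0,0,0]]

```text
time: 26.23
ee_pos: [0.4379, 0.1292, 0.2311]
tcp_rot: [-179.9, 0.0, 81.6]
wrist_force: [-0.5, -1.0, 0.1]
opening: 0.0452
grasp_force: 0.0
```

```bash
python3 - <<'E'
from h import *
c=cam('wrist'); cv2.imwrite('pics/w6.png',c['img'])
o=bot.get_obs();print(o['ee_pos'],o['wrist_force'],o['opening'])
E
```

```text
[0.4379475  0.12921752 0.23121464] [0.08799497 0.38002103 0.64670179] 0.04528491190475658
```

View pics/w6.png

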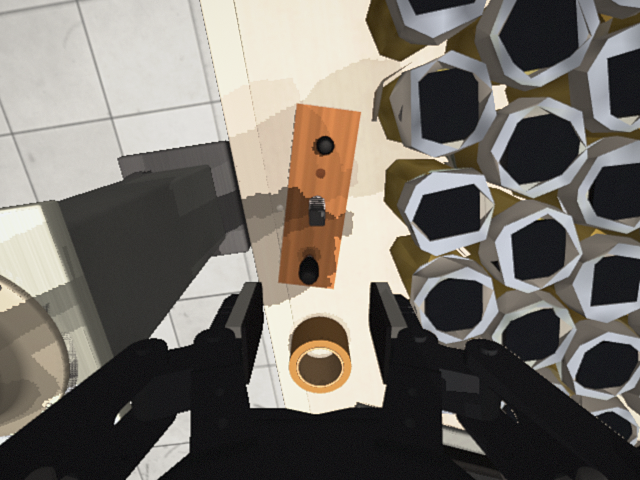

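The pin stands upright in the middle hole at about (317,212), and the gripper is clear of everything.

```bash
python3 -c "
from workcell import bot
print(bot.job_done())"
```

```text
the job is handed in; nothing more can be done
None
```

The cover is pushed out to its stop, the release pin is back upright in the stand's middle hole, and the job was handed in at about 26 s of the 72 s allowed; the hand-in returned no verdict.

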